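# Set an adjustable wrench to the typewriter's hold-down nut and swing its clamp bar home

### The arm

A 7-joint arm with a two-finger parallel gripper is mounted at the origin on the work surface. World frame = base frame: x ahead of the robot, y to its left, z up, the work surface at z = 0. Lengths are in m, angles in rad, forces in N, time in s.
With the tool pointing down it reaches from about 0.4 to 0.875 m from the base axis. Payload 4.4 kg.
Tool frame: the origin (TCP) lies between the finger pads; the fingertips stand 22 mm ahead of it and the grasp point (between the pads) lies 3 mm ahead of it; z points along the fingers, y is the line along which they close (so a half turn about z gives the same grasp; the last joint's range is limited). The gripper opens to 85 mm and grips with 20 to 120 N. Pads are 22 mm wide; open, the fingers measure 114 mm over their backs; the gripper's body (76 mm by 85 mm) begins 54 mm behind the grasp point. The pads swing forward as they close: fully open they stand 13 mm farther back than shut.
Start: joints at [-1.399, 0.628, 0.038, 1.517, -0.027, 0.996, -0.02], TCP at [0.153, 0.632, 0.253] pointing down, gripper open.
Joint ranges: [-3.06, 3.06], [-0.37, 2.12], [-1.25, 1.32], [0.18, 2.47], [-1.1, 4.24], [0.23, 1.98], [-2.94, 2.94]. Speed limits (rad/s): [2.57, 2.57, 3.14, 3.14, 3.14, 3.14, 3.14].

### API

Orientations are given as a rotation vector (axis times angle).
In Python, from plant import manip gives the robot as it stands. The module is installed in compiled form; this text tells all that it offers.
- The arm moves only by the shell command python3 -m jog 'ROWS' [OPENING] [FORCE]. ROWS is JSON, one flat list of numbers, 4 for each row, row after row: the shift along the tool's x, y, z in mm, then the turn about the tool's z in rad. A call has 1 to 5 rows; each row shifts and turns the commanded pose from where the row before left it, along the tool's axes as they then stand; what a row does not reach is not made up. A row lasts 1/8 s, in which the tool goes at most 62.5 mm and 10.7 degrees, less where a joint would pass 70% of its speed; a pose out of reach is approached as far as the arm can. A call is refused whole if a number of a shift passes 62.5 or a number of a turn 0.188, either way. A call with a gripper value outside its range is refused whole. OPENING is the closure in counts, from 0 (fully open) to 255 (shut), set as the call begins (- or left out, the last holds). The fingers move at their own pace and stop on an object; FORCE is the grip in N (left out, the last holds). Time passes only in rows, so rows that do not move let the fingers close. It gives the time, the measured TCP pose, the force, the opening and the grip force at its end, in the units of the state.
- manip.state(): the state, without advancing time (a new reading comes with each control period).
- manip.get_image(name): name is "scene" or "side" or "wrist"; returns the picture (420x560x3 uint8, red, green, blue); there is no depth.
- manip.camera_info(name): a dict with "intrinsics" (3x3 intrinsics, pixels), "xyz" and "rotation" of the camera in the world. Camera axes: x right, y down, z forward; pixel columns grow to the right and rows downward; lengths in m; the calibration is good to about 2 mm. The wrist camera is an equidistant fisheye: a pixel r from the principal point sees the ray r / f radians off the axis. A picture is of the moment at which its call begins: read the wrist's pose just before it. camera_info takes no time and is no camera call; for the wrist camera it gives the pose at the moment of the call.
- manip.hand_in(): hands the job in; it is judged then, once.
The state is a dict: "time": time; "q": joint angles; "dq": joint speeds; "effort": joint torques, N m; "tool_pos": TCP position; "eef_rot": TCP orientation; "contact_force": force on the tool from outside, world axes, zero at the start; "moment": the same for the moment, N m; "grip_width": finger opening in m; "finger_force": force on a finger pad.
Only numpy, scipy, OpenCV 4.12 (cv2) and the standard library are available. Lean on these libraries where they do the work, as an engineer would, in place of code of your own. Each camera call takes 0.05 s, during which the arm holds its last target. There are 200 camera calls.

### The job

Roll the ribbed worm of the adjustable wrench in the grey tray until its jaws just fit the hexagon nut in front of the typewriter, then put the wrench on the nut and turn it clockwise until the nut's clamp bar points straight at the typewriter. After that, lay the wrench down gently and flat on its drawn outline on the cork board, jaws on the drawn jaws. Do not touch the typewriter, its nut or its clamp bar with the hand, and leave all other things where they are.

Things in the scene. Friction and masses are not known exactly. Their poses are not given: they have to be found in the camera images.
- wrench: Loose steel adjustable wrench lying flat in the tray, 0.42 kg, 18 mm thick. Origin: on its underside, on the axis of a 36 mm nut that rests on the fixed jaw. x: from the handle out through the open mouth; z up. In mm: handle x -180 to -76, y -13 to 13; head x -76 to -24, y -34 to 52; throat wall x = -24; jaws x -24 to 16, each 16 wide; face of fixed jaw y = -18, of movable jaw y = -18 + opening
- wrench_grip (a point): Point in the middle of the wrench's handle (at x = -96, y = 0, z = 9 mm of the wrench's frame, same axes), where to grip it across its 26 mm width (y), near its mass centre (x about -80)
- worm_centre (a point): Centre of the worm roll in the wrench's head, at x = -48, y = 4, z = 17 mm of the wrench's frame, same axes. The roll is a star of 6 straight ribs, tip radius 16, core radius 7, ribs 3 thick, 28 long, its axis along y: its top stands 16 mm above this point, 15 mm above the head
- worm (a joint): Turn of the worm roll, rad, 0 to 6; at 0 one rib points along the wrench's +x. A fingertip swept over the roll along +x pushes a rib: the top going to the jaws is positive and opens them 5 mm per rad. Takes 6 to 15 N, stays put. Enter beside it 9 mm below rib-tip level, rise 6 mm while sweeping: 1 rad a sweep with a 20 mm tip; if a rib tip meets the finger's edge and jams, lift 2 mm. Tray stops the wrench
- jaw (a joint): Opening between the two jaws, m (0.020 to 0.050); it starts too narrow for the nut, 0.024 to 0.030. Moved only by the worm. Jaws that just fit the 36 mm nut open 0.0365 to 0.0415
- wrench_tail (a point): Point on the underside of the wrench at its handle end, at x = -175 mm in the wrench's frame
- typewriter: Grey typewriter, fixed, origin on the desk surface on the axis of its hold-down nut. x points from the nut to the typewriter: its body fills x 125 to 405 mm, y -160 to 160 (carriage roll -200 to 200), the keyboard 75 mm high, the back 160 mm; a foot plate 7 mm thick reaches from x = -35 to the body, y -35 to 35
- nut (a point): On the nut's axis at the foot of the hexagon, 16 mm above the desk, where the wrench's underside sits (collar of radius 25). x points along the clamp bar, z up. Steel hexagon 36 mm across flats, two flats facing +y and -y, full width 18 mm up, chamfered to 30 mm at 24 mm, stud to 30 mm. The clamp bar turns with it: 20 wide, z -8 to 0, reaching 72 mm from the axis
- clampbar (a joint): Turn of nut and clamp bar, rad: 0 when the bar points straight at the typewriter, grows clockwise seen from above, starts at -1.15 to -0.75, stops at 0.6. Friction 0.2 N m, it stays where it is left
- tray: Grey plastic tray, fixed to the desk, 220 x 134 mm outside, floor 4 mm, walls 4 mm thick and 12 mm high. Origin under its centre, x along its length. It may be on the left or on the right of the desk
- board: Cork layout board, fixed, 270 x 175 x 4 mm, with the black drawn outlines of the wrench and of the screwdriver. Origin under its centre, x along its length. On the side opposite to the tray
- outline_jaw (a point): Point on the board's top face where the wrench's origin belongs; x along the outline, from handle to jaws, z up
- outline_tail (a point): Point on the board's top face where the wrench's tail point belongs
- screwdriver: Screwdriver, wooden handle (26 mm thick), 200 mm long, lying in its own outline on the board, 80 mm beside the wrench's axis on its -y side; leave it
- mouse: White ceramic mouse figurine, 50 mm across, 68 mm high, standing beside the nut; origin under its centre; leave it
- sharpener: Stainless steel sharpener, 62 x 36 x 36 mm, standing on the other side of the nut; origin under its centre; leave it
- dish: White dish with a glass marble in it, 70 mm across, 30 mm high; origin under its centre; leave it
- pencilgrip: Green silicone pencil grip, 62 x 18 x 16 mm; origin under its centre; leave it
- eraser: Black rubber eraser, 60 x 26 x 18 mm; origin under its centre; leave it
- pencilcup: Terracotta cup with pencils, 72 mm across, pencils up to 170 mm high; origin under its centre; leave it
There are look-alikes about, which are no part of the job. Several things have the shape of the wrench; the one meant has the colours described above.

How it is judged:
On the way, in this order (a step that is already met when the one before it is completed fails the run):
1. the jaws are set to just fit the 36 mm nut (opening 36.5 to 41.5 mm) (value of joint jaw between 0.0365 and 0.0415 m), for 0.2 s.
2. the wrench, so set, sits on the nut, down on its collar (within 12 mm) (all of step 1 and distance between wrench and nut below 0.012 m), for 0.1 s.
3. with the fitted wrench on it, the nut is turned until the clamp bar points at the typewriter (within 0.14 rad) (all of step 2 and value of joint clampbar between -0.14 and 0.14 rad), for 0.2 s.
At the end, for the whole second after the job is handed in: The clamp bar points straight at the typewriter within 0.14 rad (8 degrees), and the wrench lies flat, right side up and at rest on its outline on the cork board: its origin within 15 mm and its tail within 20 mm of their marks (value of joint clampbar between -0.14 and 0.14 rad and distance between wrench and outline_jaw below 0.015 m and distance between wrench_tail and outline_tail below 0.02 m and angle between wrench's own z axis and vertical below 0.1 rad and linear speed of wrench below 0.02 m/s); the robot touches nothing.
It fails at once if the hand pushes on the typewriter, its nut or its clamp bar (over 3 N) (contact force between any of the fingers, the arm and typewriter above 3 N).
It fails at once if the wrench is dropped on the board (impact over 80 N) (contact force between wrench and board above 80 N).
It fails at once if the mouse, sharpener, dish, pencil grip, eraser, pencil cup or screwdriver is moved by over 20 mm (distance of any of mouse, sharpener, dish, pencilgrip, eraser, pencilcup, screwdriver from where it was at the start of the episode above 0.02 m).
It also fails if it takes over 72 s, if anything falls off the work surface, if the arm or the gripper's body presses on something with over 40 N, if the wrist force passes 120 N, or if a joint passes its speed limit or range.

## Working session

There is one attempt and no reset: what is moved stays moved. The work goes in short steps, Python scripts to look and compute and a shell command to move; the robot and the scene stay as the last step left them, time stands still between calls to the robot, and variables do not carry over. Pictures are saved under pics/ and viewed, at most 10 in all, crops included, and the job is handed in when it is done.

```bash
mkdir -p pics
python3 - <<'E'
from plant import manip
import cv2,numpy as np
s=manip.state();print(s)
a=[]
for n in ["scene","side","wrist"]:
    c=manip.camera_info(n);print(n,c)
    im=manip.get_image(n);np.save(f'pics/{n}0.npy',im);cv2.imwrite(f'pics/{n}0.png',im[:,:,::-1])
E
```

```text
{'time': 0.0, 'q': array([-1.39881663,  0.62932829,  0.03841451,  1.5183831 , -0.02698699,
        0.99632742, -0.01999538]), 'dq': array([-0.00073284,  0.0005161 ,  0.00013414,  0.00037297, -0.00077562,
        0.00064703,  0.00091215]), 'effort': array([-1.34209942e-03, -5.63401687e+01,  1.22481633e+00, -1.93450999e+01,
        1.07152198e-02,  1.02533246e-02,  6.17486222e-06]), 'tool_pos': array([0.15292319, 0.63113781, 0.2523953 ]), 'eef_rot': array([-3.72546885e-01, -3.11921318e+00,  3.01196009e-03]), 'contact_force': array([0.8409493 , 0.50787079, 0.7955925 ]), 'moment': array([ 0.01134015, -0.00157273, -0.01915901]), 'finger_force': 0.0, 'grip_width': 0.08516778380928809}
scene {'intrinsics': array([[397.60905028,   0.        , 277.11887951],
       [  0.        , 397.60905028, 204.78292231],
       [  0.        ,   0.        ,   1.        ]]), 'xyz': array([1.1488115 , 0.61317892, 0.96477124]), 'rotation': array([-1.16374359, -2.38092439,  0.94685863])}
side {'intrinsics': array([[407.39798276,   0.        , 276.55126171],
       [  0.        , 407.39798276, 209.69534697],
       [  0.        ,   0.        ,   1.        ]]), 'xyz': array([ 0.24072144, -0.70893521,  1.05855943]), 'rotation': array([-2.43513993,  0.33250054, -0.1321736 ])}
wrist {'intrinsics': array([[325.1922621 ,   0.        , 275.09633359],
       [  0.        , 325.1922621 , 212.89376128],
       [  0.        ,   0.        ,   1.        ]]), 'xyz': array([0.07271273, 0.649786  , 0.37370948]), 'rotation': array([2.25256187, 1.77298394, 0.28982447])}
```

View pics/scene0.png

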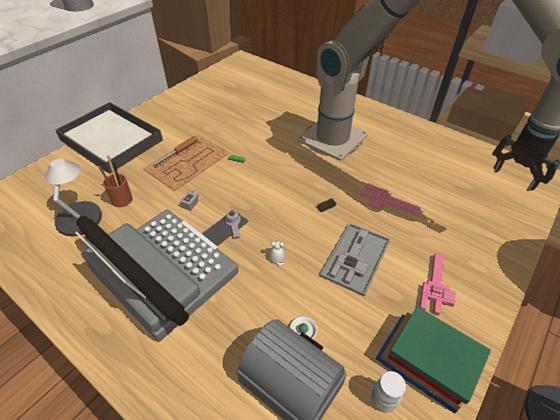

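View pics/side0.png

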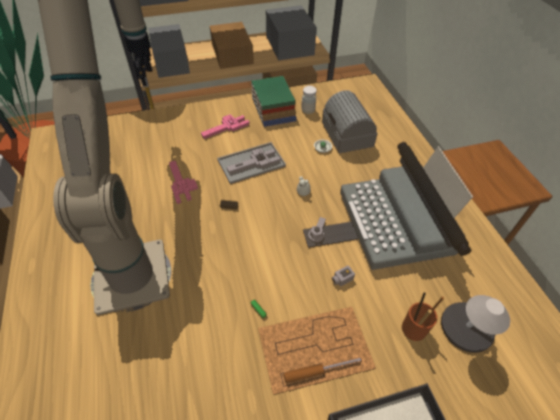

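The wrench shapes in the scene view are a purple one at (390,198), a pink one at (438,285) and a steel one in the grey tray at (350,255). The last one matches the description. I'll confirm it with enlarged crops.

```bash
cat > h.py <<'E'
import numpy as np,cv2
from scipy.spatial.transform import Rotation as R
def ray(ci,uv):
    K=ci['intrinsics'];d=np.linalg.inv(K)@np.r_[uv,1.]
    return d
def world(ci,uv,z,fish=False):
    K=ci['intrinsics'];x=(uv[0]-K[0,2])/K[0,0];y=(uv[1]-K[1,2])/K[1,1]
    if fish:
        r=np.hypot(x,y);d=np.r_[np.sin(r)*np.r_[x,y]/max(r,1e-9),np.cos(r)]
    else: d=np.r_[x,y,1]
    d=R.from_rotvec(ci['rotation']).apply(d);c=np.asarray(ci['xyz'])
    return c+d*(z-c[2])/d[2]
def pix(ci,p,fish=False):
    K=ci['intrinsics'];v=R.from_rotvec(ci['rotation']).inv().apply(np.asarray(p)-ci['xyz'])
    if fish:
        r=np.hypot(v[0],v[1]);t=np.arctan2(r,v[2]);n=v[:2]/max(r,1e-9)*t
    else: n=v[:2]/v[2]
    return np.r_[K[0,0]*n[0]+K[0,2],K[1,1]*n[1]+K[1,2]]
E
python3 - <<'E'
from h import *
from plant import manip
sc=np.load('pics/scene0.npy');sd=np.load('pics/side0.npy')
f=lambda im,x,y,w,h,W,H:cv2.resize(im[y:y+h,x:x+w],(W,H),interpolation=cv2.INTER_CUBIC)
m=np.vstack([np.hstack([f(sc,315,215,80,80,400,300),f(sc,180,190,80,60,400,300)]),np.hstack([f(sd,210,140,80,60,400,300),f(sd,255,300,120,90,400,300)])])
cv2.imwrite('pics/m1.png',m[:,:,::-1])
cs,cd=manip.camera_info('scene'),manip.camera_info('side')
for n,p in dict(tray=(354,258),nut=(232,222),board=(186,161),mouse=(277,252),sharp=(189,201),dish=(303,329),cup=(118,195)).items(): print(n,world(cs,p,0.01))
for n,p in dict(tray=(252,163),nut=(316,235),board=(316,348)).items(): print(n,world(cd,p,0.01))
print(R.from_rotvec(manip.state()['eef_rot']).as_matrix(), R.from_rotvec(manip.camera_info('wrist')['rotation']).as_matrix())
E
```

```text
tray [0.46620207 0.36953355 0.01      ]
nut [ 0.58269628 -0.00716531  0.01      ]
board [ 0.46641273 -0.34188546  0.01      ]
mouse [0.5879021  0.17790381 0.01      ]
sharp [ 0.60217535 -0.18275619  0.01      ]
dish [0.73900939 0.3795457  0.01      ]
cup [ 0.73014747 -0.39273201  0.01      ]
tray [0.45757011 0.35636538 0.01      ]
nut [ 0.57689674 -0.01457831  0.01      ]
board [ 0.45683483 -0.35804814  0.01      ]
[[-9.71859536e-01  2.35560963e-01 -2.73050796e-04]
 [ 2.35561116e-01  9.71858620e-01 -1.33517331e-03]
 [-4.91479411e-05 -1.36192107e-03 -9.99999071e-01]] [[ 0.23554441  0.92004938  0.3130942 ]
 [ 0.97185722 -0.22181868 -0.07930967]
 [-0.00351866  0.3229638  -0.94640478]]
```

View pics/m1.png

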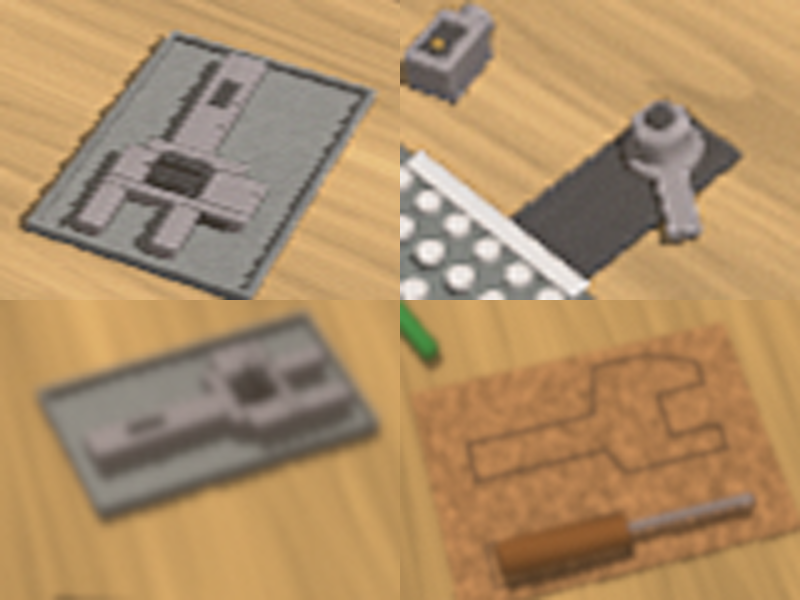

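The crops confirm it: the steel wrench lies in the grey tray with its jaws toward +x. The board outline has its jaws on the +x side and the screwdriver below. The clamp bar points left of the typewriter. I'll move the wrist over the tray.

```bash
python3 -m jog '[-51,-27,0,0,-51,-27,0,0,-51,-27,0,0,-51,-27,0,0]' 255 60; python3 -m jog '[-51,-27,0,0,-51,-27,0,0,-51,-27,0,0,0,0,0,0,0,0,0,0]'
python3 - <<'E'
from h import *
from plant import manip
s=manip.state();ci=manip.camera_info('wrist');im=manip.get_image('wrist')
np.save('pics/w1.npy',im);np.save('pics/w1ci.npy',ci,allow_pickle=True);cv2.imwrite('pics/w1.png',im[:,:,::-1]);print(s['tool_pos'],s['eef_rot'],ci['xyz'])
E
```

```text
time: 0.65
tool_pos: [0.3271, 0.4772, 0.2531]
eef_rot: [-0.372, -3.119, 0.0]
contact_force: [0.4, -0.2, -0.4]
grip_width: 0.0123
finger_force: 0.0
time: 1.27
tool_pos: [0.4551, 0.3641, 0.253]
eef_rot: [-0.373, -3.118, -0.0]
contact_force: [-0.0, 0.1, 1.0]
grip_width: -0.0001
finger_force: 0.0
[0.45508071 0.3641105  0.25301698] [-3.73135842e-01 -3.11819834e+00 -1.83351751e-04] [0.37495052 0.38246677 0.37433875]
```

View pics/w1.png

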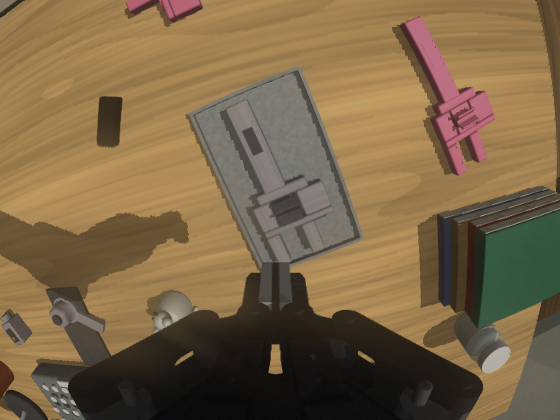

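Wrist view: the wrench handle end is near (237,103), the worm near (288,207) and the jaws near (285–315,245), with the tray around them. I'll segment by colour.

Run:
```python
from h import *
im=np.load('pics/w1.npy').astype(int);ci=np.load('pics/w1ci.npy',allow_pickle=True).item()
for p in [(255,165),(237,115),(300,190),(230,160),(320,160),(250,140),(290,207),(271,225),(313,205)]: print(p,im[p[1],p[0]])
# big crop for edges
c=cv2.resize(im[60:275,180:370].astype(np.uint8),None,fx=2.7,fy=2.7,interpolation=cv2.INTER_CUBIC)
d=(im[:,:,0]-im[:,:,1])
m=(d[60:275,180:370]*12+100).clip(0,255).astype(np.uint8);m=cv2.resize(m,(c.shape[1],c.shape[0]))
cv2.imwrite('pics/c1.png',cv2.resize(np.hstack([c,cv2.merge([m]*3)])[:,:,::-1],(800,450)))
```

```text
(255, 165) [129 121 118]
(237, 115) [134 125 121]
(300, 190) [115 108 106]
(230, 160) [124 122 115]
(320, 160) [123 122 114]
(250, 140) [72 69 66]
(290, 207) [73 70 67]
(271, 225) [135 126 122]
(313, 205) [131 123 120]
```

View pics/c1.png

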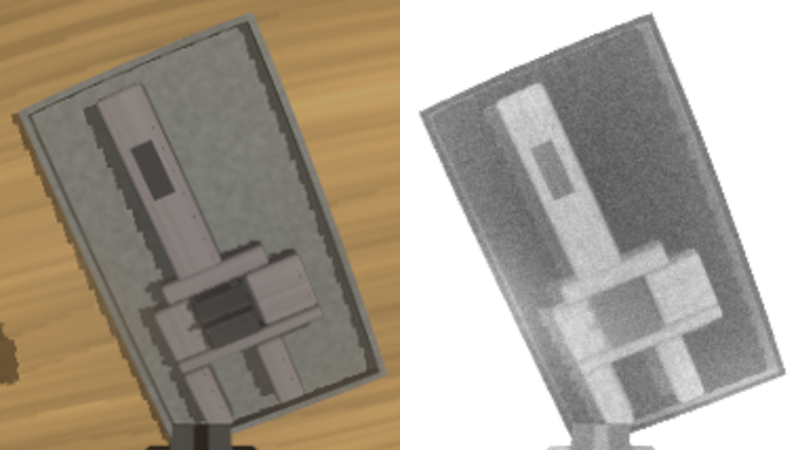

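```bash
cat >> h.py <<'E'
def rgmask(im,t=4):
    b=cv2.GaussianBlur(im,(3,3),0).astype(int);return ((b[:,:,0]-b[:,:,1])>=t).astype(np.uint8)
E
python3 - <<'E'
from h import *
im=np.load('pics/w1.npy');ci=np.load('pics/w1ci.npy',allow_pickle=True).item()
b=cv2.GaussianBlur(im,(3,3),0).astype(int);d=b[:,:,0]-b[:,:,1]
m=((d>=5)&(d<=13)&(b[:,:,0]>95)).astype(np.uint8)
roi=np.zeros_like(m);cv2.fillConvexPoly(roi,np.array([(198,118),(294,76),(350,230),(262,255)]),1)
m&=roi
n,l,st,ce=cv2.connectedComponentsWithStats(m);k=1+np.argmax(st[1:,4]);mm=(l==k)
P=np.array([world(ci,(u,v),0.022,True)[:2] for v,u in np.argwhere(mm)])
np.save('pics/P.npy',P)
h=P[P[:,0]<0.40] if 0 else P
print(len(P),P.min(0),P.max(0))
# handle pixels : rows < 175
H=np.array([world(ci,(u,v),0.022,True)[:2] for v,u in np.argwhere(mm) if v<172])
r=cv2.minAreaRect((H*1000).astype(np.float32));print(r)
vis=im.copy();vis[mm]=(255,0,0)
# tray corners outside on z=.012
for p in [(190,115),(299,69),(361,240)]: print(world(ci,p,0.012,True))
a=np.linalg.svd(H-H.mean(0),full_matrices=0)[2][0];a*=np.sign(a[0]);n=np.r_[-a[1],a[0]]
print('axis',a,np.degrees(np.arctan2(a[1],a[0])))
q=H@n;t=H@a
for lo in np.arange(t.min(),t.max(),.015):
    s=(t>=lo)&(t<lo+.015);print(round(lo,4),q[s].min().round(4),q[s].max().round(4))
T=P@a;Q=P@n;
for lo in np.arange(T.min(),T.max(),.008):
    s=(T>=lo)&(T<lo+.008);print('all',round(lo-T.min(),4),Q[s].min().round(4),Q[s].max().round(4))
E
```

```text
4526 [0.3596792  0.32913809] [0.53901841 0.41847887]
((403.6335754394531, 349.2107238769531), (87.21952819824219, 25.658533096313477), 10.173503875732422)
[0.35919542 0.28718943 0.012     ]
[0.34005718 0.41689942 0.012     ]
[0.55421536 0.4480657  0.012     ]
axis [0.97967064 0.20061267] 11.57278855185738
0.4217 0.2493 0.2748
0.4367 0.2488 0.2745
0.4517 0.2484 0.2741
0.4667 0.2484 0.2734
0.4817 0.248 0.2732
0.4967 0.248 0.2727
all 0.0 0.2493 0.2748
all 0.008 0.2493 0.2744
all 0.016 0.2488 0.2745
all 0.024 0.2489 0.2741
all 0.032 0.2489 0.2737
all 0.04 0.2484 0.2733
all 0.048 0.2484 0.2734
all 0.056 0.248 0.273
all 0.064 0.248 0.2731
all 0.072 0.248 0.2732
all 0.08 0.2475 0.2724
all 0.088 0.2475 0.2725
all 0.096 0.2465 0.2722
all 0.104 0.2358 0.2943
all 0.112 0.2253 0.3098
all 0.12 0.2252 0.3104
all 0.128 0.2251 0.3103
all 0.136 0.2249 0.3098
all 0.144 0.2248 0.3097
all 0.152 0.2246 0.3095
all 0.16 0.2245 0.2841
all 0.168 0.2244 0.2839
all 0.176 0.238 0.284
```

```bash
python3 -m jog '[0,0,45,-0.138,0,0,45,-0.138,0,0,45,-0.138,0,0,45,0,0,0,0,0]'
python3 - <<'E'
from h import *
from plant import manip
s=manip.state();r=R.from_rotvec(s['eef_rot']).as_matrix();o=np.r_[.5379,.3734];y=np.radians(10.2)
a=np.r_[np.cos(y),np.sin(y)];n=np.r_[-a[1],a[0]];d=s['tool_pos'][:2]-o
print(s['tool_pos'],np.degrees(np.arctan2(-r[1,0],-r[0,0])),d@a*1e3,d@n*1e3,s['contact_force'])
E
```

```text
time: 1.95
tool_pos: [0.452, 0.3636, 0.0703]
eef_rot: [0.28, -3.122, 0.006]
contact_force: [0.2, 0.4, 1.3]
grip_width: 0.0
finger_force: 0.0
[0.45203275 0.36363731 0.07034459] 10.25144828400176 -86.23899666926357 5.597383266123628 [0.154293   0.37086038 1.28564806]
```

```bash
python3 -m jog '[0,-2,20,0,0,0,0,0]'; python3 -m jog '[-10,0,-1,0,-11,0,-1,0,-11,0,-2,0,-10,0,-2,0]'; python3 -m jog '[-8,0,0,0,0,0,0,0]';  python3 -m jog '[0,0,-30,0,30,0,-50,0,40,0,-50,0,20,0,-50,0,0,0,0,0]'
cat > look.py <<'E'
from h import *
from plant import manip
import sys
s=manip.state();ci=manip.camera_info('wrist');im=manip.get_image('wrist');np.save('pics/%s.npy'%sys.argv[1],im);np.save('pics/%sci.npy'%sys.argv[1],ci,allow_pickle=True)
cv2.imwrite('pics/%s.png'%sys.argv[1],im[:,:,::-1])
b=cv2.GaussianBlur(im,(3,3),0).astype(int);d=b[:,:,0]-b[:,:,1]
o=np.r_[.5379,.3734];y=np.radians(10.2)
W=lambda x,yy,z:np.r_[o+x*np.r_[np.cos(y),np.sin(y)]+yy*np.r_[-np.sin(y),np.cos(y)],z]
roi=np.zeros(d.shape,np.uint8);cv2.fillConvexPoly(roi,np.array([pix(ci,W(*p,.014),1) for p in [(-.185,-.045),(-.185,.06),(.02,.06),(.02,-.045)]]).round().astype(int),1)
m=((d>=5)&(d<=13)&(b[:,:,0]>95)).astype(np.uint8)&roi
P=np.array([world(ci,(u,v),.022,1)[:2] for v,u in np.argwhere(m)])-o
X=P@np.r_[np.cos(y),np.sin(y)]*1e3;Y=P@np.r_[-np.sin(y),np.cos(y)]*1e3
h=(X<-85);print('tool',s['tool_pos'],'end',X[h].min(),cv2.minAreaRect(np.c_[X[h],Y[h]].astype(np.float32)))
for lo in range(-184,20,4):
    k=(X>=lo)&(X<lo+4)
    if lo<-80 and lo%20 or k.sum()<3: continue
    yy=np.sort(Y[k]);g=np.argmax(np.diff(yy));print(lo,yy[0].round(1),yy[-1].round(1),'gap',yy[g].round(1),yy[g+1].round(1))
E
python3 look.py w2
```

```text
time: 2.2
tool_pos: [0.4553, 0.3628, 0.0542]
eef_rot: [0.278, -3.129, -0.0]
contact_force: [-0.3, 0.2, -0.4]
grip_width: -0.0002
finger_force: 0.0
time: 2.7
tool_pos: [0.4971, 0.3694, 0.0595]
eef_rot: [0.277, -3.128, 0.0]
contact_force: [0.3, 0.8, -0.5]
grip_width: 0.0002
finger_force: 0.0
time: 2.95
tool_pos: [0.5067, 0.3706, 0.0594]
eef_rot: [-0.274, 3.128, 0.001]
contact_force: [-0.8, 0.0, -0.6]
grip_width: -0.0002
finger_force: 0.0
time: 3.58
tool_pos: [0.4175, 0.3569, 0.2421]
eef_rot: [-0.279, 3.123, 0.008]
contact_force: [0.7, -0.2, -1.0]
grip_width: 0.0
finger_force: 0.0
tool [0.41749875 0.35689148 0.24214717] end -173.7262884093467 ((-129.56382751464844, -15.864622116088867), (55.08757019042969, 88.36512756347656), 89.9559097290039)
-160 -12.8 11.4 gap 3.0 4.0
-140 -13.1 11.5 gap -6.6 5.1
-120 -12.2 11.6 gap -6.8 5.1
-100 -43.4 10.6 gap -41.2 -12.5
-80 -42.0 10.7 gap -42.0 -12.8
-76 -12.9 11.9 gap 2.9 4.0
-72 -23.1 33.4 gap 32.3 33.4
-68 -24.4 34.6 gap 4.0 5.1
-64 -23.4 48.6 gap 34.7 48.6
-60 -33.8 50.0 gap -33.8 -32.7
-56 -34.0 50.1 gap -14.3 20.0
-52 -34.1 50.3 gap -15.6 20.1
-48 -34.3 50.5 gap -14.5 20.2
-44 -34.3 50.7 gap -14.5 20.2
-40 -33.4 50.8 gap -15.8 20.3
-36 -33.6 49.9 gap -14.7 20.4
-32 -33.7 50.1 gap -14.8 20.4
-28 -33.8 49.1 gap -13.7 20.5
-24 -34.1 50.4 gap -12.6 20.6
-20 -33.0 48.2 gap -13.8 21.8
-16 -34.4 24.4 gap -18.7 21.9
-12 -34.5 -21.2 gap -27.2 -26.0
-8 -33.6 -29.8 gap -31.0 -29.8
-4 -33.7 -32.4 gap -33.6 -32.5
4 -42.7 -42.6 gap -42.7 -42.6
```

Run:
```python
from h import *
im=np.load('pics/w2.npy');cv2.imwrite('pics/c2.png',cv2.resize(im[100:300,180:400],None,fx=2.7,fy=2.7,interpolation=cv2.INTER_CUBIC)[:,:,::-1])
```

```text
(no output)
```

View pics/c2.png

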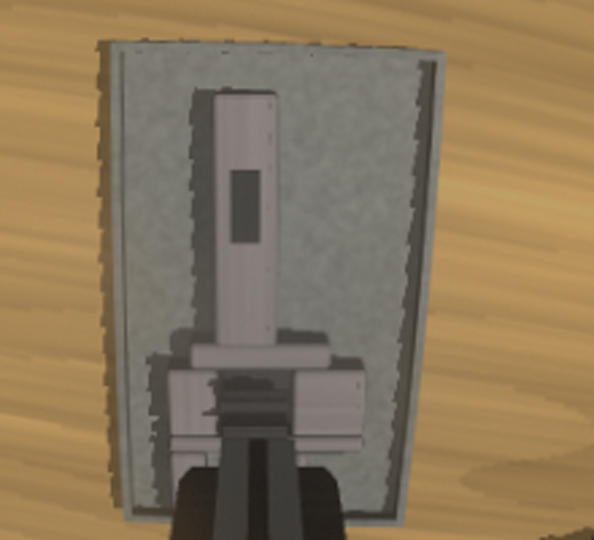

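The wrench has slid about 6 mm toward the tray end, and the fingers hide the jaws. I'll back off and measure.

```bash
python3 -m jog '[40,0,0,0,25,0,0,0,0,0,0,0]' | head -2; python3 look.py w3
```

```text
time: 4.0
tool_pos: [0.3518, 0.3429, 0.2368]
tool [0.35184177 0.342945   0.236779  ] end -186.94155153217199 ((-142.95770263671875, -15.89065170288086), (88.51667785644531, 54.99126434326172), 0.5768595337867737)
-180 -43.7 -28.5 gap -33.9 -31.8
-160 -43.4 11.5 gap -27.9 -12.6
-140 -11.7 11.7 gap -7.3 5.0
-120 -12.0 11.9 gap -7.4 5.0
-100 -11.1 10.9 gap -11.1 -9.9
-56 40.7 50.6 gap 40.9 41.9
-52 40.9 49.8 gap 41.1 42.2
-48 42.4 49.9 gap 47.4 48.6
-44 42.6 50.1 gap 42.7 43.9
-40 42.8 50.3 gap 42.8 44.0
-36 45.5 49.4 gap 45.5 46.8
-32 48.2 49.7 gap 48.3 49.5
```

```bash
python3 -m jog '[-45,0,0,0,-55,0,0,0,-50,0,0,0,0,0,0,0]' | head -2; python3 look.py w4
```

```text
time: 4.55
tool_pos: [0.5067, 0.3685, 0.2363]
tool [0.50672487 0.36847871 0.2363456 ] end -173.44942873718765 ((-129.30130004882812, -0.7997093200683594), (24.207454681396484, 88.34617614746094), 89.72865295410156)
-160 -12.7 11.4 gap 10.4 11.4
-140 -11.9 11.3 gap -6.8 5.2
-120 -12.1 11.2 gap -7.0 5.1
-100 -12.3 11.1 gap 10.1 11.1
-80 -12.6 11.1 gap 10.1 11.1
-76 -12.7 11.1 gap 10.1 11.1
-72 -23.1 33.9 gap 32.9 33.9
-68 -23.2 34.0 gap 11.1 12.1
-64 -23.3 34.0 gap 11.1 12.1
-60 -33.9 50.0 gap 48.9 50.0
-56 -34.0 50.1 gap -14.0 20.5
-52 -34.1 50.2 gap -15.1 20.5
-48 -34.2 50.3 gap -14.1 20.5
-44 -33.3 50.4 gap -14.2 20.6
-40 -33.4 50.5 gap -14.3 20.6
-36 -33.5 49.6 gap -14.3 20.6
-32 -41.2 50.8 gap -14.4 20.7
-28 -42.4 49.9 gap -41.3 -33.8
-24 -43.7 50.0 gap -41.4 -34.0
-20 -43.8 48.9 gap -40.5 -34.1
-16 -44.1 25.2 gap -19.0 11.1
-12 -44.2 25.3 gap -18.0 11.2
-8 -44.4 25.3 gap -18.1 11.2
-4 -43.5 25.4 gap -17.1 1.4
0 -43.7 25.5 gap -17.2 0.3
4 -43.9 26.7 gap 0.3 11.2
8 -44.1 26.7 gap 2.4 11.2
12 -44.2 34.6 gap -39.7 -37.4
16 -35.3 58.3 gap -18.6 10.2
```

```bash
python3 -m jog '[44,3,40,0,0,0,50,0,0,0,50,0,0,0,40,0,0,0,0,0]'; python3 -m jog '[0,0,0,0]'
```

```text
time: 5.22
tool_pos: [0.4547, 0.3635, 0.0552]
eef_rot: [0.277, -3.123, 0.007]
contact_force: [1.0, 0.3, -0.1]
grip_width: 0.0001
finger_force: 0.0
time: 5.35
tool_pos: [0.4577, 0.3658, 0.0592]
eef_rot: [-0.277, 3.128, 0.002]
contact_force: [0.7, -0.3, 0.7]
grip_width: 0.0004
finger_force: 0.0
```

```bash
python3 -m jog '[0,-3,9,0,0,0,0,0,0,0,0,0]'
```

```text
time: 5.72
tool_pos: [0.4581, 0.3624, 0.0497]
eef_rot: [-0.276, 3.129, 0.001]
contact_force: [0.3, -0.1, -0.4]
grip_width: 0.0002
finger_force: 0.0
```

```bash
python3 -m jog '[-14,0,0,0,-8,0,-1,0,-8,0,-2,0,-5,0,-3,0,0,0,0,0]'; python3 -m jog '[-4,0,-1,0,0,0,0,0]'
```

```text
time: 6.35
tool_pos: [0.4884, 0.3687, 0.0546]
eef_rot: [0.277, -3.121, 0.002]
contact_force: [-9.4, 1.3, 3.8]
grip_width: -0.0004
finger_force: 5.7
time: 6.6
tool_pos: [0.4898, 0.3688, 0.0551]
eef_rot: [0.278, -3.117, 0.005]
contact_force: [-12.7, -0.2, 5.9]
grip_width: -0.0002
finger_force: 7.5
```

```bash
python3 -m jog '[0,0,-2,0,-6,0,0,0,0,0,0,0]'
```

```text
time: 6.98
tool_pos: [0.5038, 0.3704, 0.0583]
eef_rot: [-0.275, 3.127, 0.001]
contact_force: [0.1, -0.4, -0.1]
grip_width: -0.0003
finger_force: 0.0
```

```bash
python3 -m jog '[0,0,-45,0,0,0,-45,0,0,0,-45,0,0,0,-45,0,0,0,0,0]' | head -2; python3 look.py w5|egrep 'tool|^-(16|12|8|4|72|76|68|28|32) |^0|^-160'
```

```text
time: 7.6
tool_pos: [0.505, 0.3717, 0.2426]
tool [0.50502889 0.37165633 0.24262957] end -172.06522686261303 ((-128.71795654296875, 2.4699277877807617), (24.900157928466797, 87.14115142822266), 88.4375)
-160 -8.9 15.6 gap 14.6 15.6
-76 -10.5 12.6 gap 7.3 8.4
-72 -21.1 20.0 gap -21.1 -20.1
-68 -22.3 35.9 gap 34.9 35.9
-32 -32.8 50.9 gap -13.2 21.4
-28 -41.7 50.9 gap -39.5 -32.9
-16 -43.4 32.6 gap -17.9 18.3
-12 -43.5 31.6 gap -17.9 18.3
-8 -43.7 31.7 gap -18.0 17.3
-4 -42.7 31.8 gap -12.6 17.3
0 -42.9 31.9 gap -13.8 7.3
```

```bash
python3 -m jog '[48,0,45,0,0,0,48,0,0,0,45,0,0,0,40,0,0,0,0,0]'|head -2; python3 -m jog '[0,0,0,0,0,0,0,0]'|head -2
```

```text
time: 8.28
tool_pos: [0.4548, 0.3598, 0.0585]
time: 8.52
tool_pos: [0.4582, 0.3629, 0.064]
```

```bash
python3 -m jog '[0,0,14,0,0,0,0,0,0,0,0,0]'|head -2; python3 -m jog '[-14,0,0,0,-8,0,-1,0,-8,0,-2,0,-3,0,-1,0,0,0,0,0]'
```

```text
time: 8.9
tool_pos: [0.4572, 0.3622, 0.0483]
time: 9.52
tool_pos: [0.485, 0.367, 0.0517]
eef_rot: [0.277, -3.12, 0.005]
contact_force: [-9.9, -1.5, 5.4]
grip_width: -0.0001
finger_force: 6.1
```

```bash
python3 -m jog '[-3,0,-1,0,-1,0,-1,0,0,0,0,0]'
```

```text
time: 9.9
tool_pos: [0.486, 0.3672, 0.0525]
eef_rot: [0.278, -3.114, 0.008]
contact_force: [-13.2, -1.9, 0.9]
grip_width: 0.0003
finger_force: 7.7
```

```bash
python3 -m jog '[0,0,-1,0,0,0,0,0]'; python3 -m jog '[-1,0,-1,0,0,0,0,0]'
```

```text
time: 10.15
tool_pos: [0.4872, 0.3673, 0.0536]
eef_rot: [0.277, -3.116, 0.007]
contact_force: [-11.3, -0.7, -0.3]
grip_width: -0.0
finger_force: 6.1
time: 10.4
tool_pos: [0.4891, 0.3676, 0.0549]
eef_rot: [0.277, -3.118, 0.006]
contact_force: [-10.0, -1.0, 1.3]
grip_width: -0.0002
finger_force: 5.2
```

```bash
python3 -m jog '[5,0,-2,0,0,0,-45,0,-10,0,-50,0,-10,0,-50,0,0,0,-40,0]' | head -2; python3 -m jog '[0,0,0,0]'|head -2; python3 look.py w6|egrep 'tool|^-(16|12|8|4|72|76|68|28|32) |^0|^-160'
```

```text
time: 11.02
tool_pos: [0.5119, 0.3716, 0.2465]
time: 11.15
tool_pos: [0.5125, 0.3728, 0.2479]
tool [0.51248038 0.3728199  0.24793446] end -171.98762129829555 ((-128.9680633544922, 2.3774003982543945), (25.053083419799805, 86.41089630126953), 88.6385726928711)
-160 -9.2 14.6 gap 13.6 14.6
-76 -10.8 12.5 gap 8.3 9.3
-72 -20.5 13.6 gap -20.5 -19.4
-68 -22.7 35.0 gap 8.3 9.3
-32 -33.3 51.2 gap -13.5 20.3
-28 -32.3 51.2 gap 3.9 20.3
-16 -43.9 46.0 gap -18.2 21.6
-12 -44.0 36.1 gap -18.3 21.6
-8 -43.1 36.2 gap -18.3 21.6
-4 -43.2 36.3 gap -18.4 21.7
0 -43.4 35.3 gap -17.4 21.8
```

```bash
python3 -m jog '[32,-1,45,0.025,32,-1,50,0,0,0,50,0,0,0,40,0,0,0,0,0]' 105 60|head -2; python3 -m jog '[0,0,0,0,0,0,0,0]'
```

```text
time: 11.82
tool_pos: [0.4443, 0.3569, 0.0548]
time: 12.08
tool_pos: [0.4477, 0.3599, 0.0601]
eef_rot: [-0.237, 3.13, 0.003]
contact_force: [0.3, 0.2, 0.6]
grip_width: 0.0502
finger_force: 0.0
```

```bash
cat > tp.py <<'E'
from h import *
from plant import manip
import sys
s=manip.state();r=R.from_rotvec(s['eef_rot']).as_matrix()
t=np.array([float(v) for v in sys.argv[1:3]]);yaw=float(sys.argv[3])
d=r[:2,:2].T@(t-1e3*s['tool_pos'][:2]);cur=np.degrees(np.arctan2(-r[1,0],-r[0,0]))
print('z',s['tool_pos'][2]*1e3,'yaw',cur,'move tool xy',d,'turn',-np.radians(yaw-cur),'tilt',r[2,:2])
E
python3 tp.py 450.9 359.2 8.84
```

```text
z 60.08477291228267 yaw 8.64558303664962 move tool xy [-3.07415613 -1.15146214] turn -0.0033932161321932664 tilt [-0.00275544  0.00173592]
```

```bash
python3 -m jog '[-3,-1,16,0,0,0,14,0,0,0,0,0,0,0,0,0]'; python3 tp.py 450.9 359.2 8.84
```

```text
time: 12.58
tool_pos: [0.4495, 0.3585, 0.0281]
eef_rot: [0.237, -3.132, 0.0]
contact_force: [-0.3, 0.6, 0.5]
grip_width: 0.0503
finger_force: 0.0
z 28.092065892418297 yaw 8.668013360582968 move tool xy [-1.452618    0.43690906] turn -0.0030017331272674647 tilt [ 0.00046679 -0.00019214]
```

```bash
python3 -m jog '[0,0,0,0,0,0,0,0,0,0,0,0,0,0,0,0]' 255 100; python3 tp.py 450.9 359.2 8.84;  python3 -m jog '[0,0,-8,0,0,0,-20,0,0,0,-35,0,0,0,-35,0,0,0,0,0]'
```

```text
time: 13.08
tool_pos: [0.4498, 0.3593, 0.0292]
eef_rot: [-0.238, 3.132, 0.002]
contact_force: [-1.9, 1.4, 5.7]
grip_width: 0.0232
finger_force: 99.3
z 29.200266932468253 yaw 8.696575409818484 move tool xy [-1.11421806 -0.23097758] turn -0.0025032313269909797 tilt [-0.00084396  0.0010403 ]
time: 13.7
tool_pos: [0.451, 0.3594, 0.1286]
eef_rot: [-0.236, 3.129, 0.004]
contact_force: [0.5, 0.9, -4.8]
grip_width: 0.0235
finger_force: 98.8
```

Opening is about 38.6 mm and the wrench is held. I'll move so the wrist camera can see the nut beside the held wrench.

```bash
python3 -m jog '[12,-51,-14,0,12,-51,-14,0,12,-51,-14,0,12,-51,-14,0,12,-51,-14,0]'|head -2;python3 -m jog '[0,0,0,0,0,0,0,0]'
python3 - <<'E'
from h import *
from plant import manip
ci=manip.camera_info('wrist');im=manip.get_image('wrist');np.save('pics/n1.npy',im);np.save('pics/n1ci.npy',ci,allow_pickle=True)
p=pix(ci,(.58,-.01,.03),1).round().astype(int);print(p,manip.state()['tool_pos'])
for n in('scene','side'):
    np.save(f'pics/{n}1.npy',manip.get_image(n))
x0=max(0,min(560-200,p[0]-100));y0=max(0,min(420-150,p[1]-75));print(x0,y0)
sc=np.load('pics/scene1.npy')
c=cv2.resize(im[y0:y0+150,x0:x0+200],(800,600),interpolation=cv2.INTER_CUBIC)
cv2.imwrite('pics/n1.png',c[:,:,::-1])
E
```

```text
time: 14.32
tool_pos: [0.4275, 0.0953, 0.1955]
time: 14.58
tool_pos: [0.4284, 0.0975, 0.1956]
eef_rot: [0.236, -3.131, -0.0]
contact_force: [0.2, 1.3, -3.6]
grip_width: 0.0233
finger_force: 99.4
[163 313] [0.4284202  0.09827834 0.19559906]
63 238
```

View pics/n1.png

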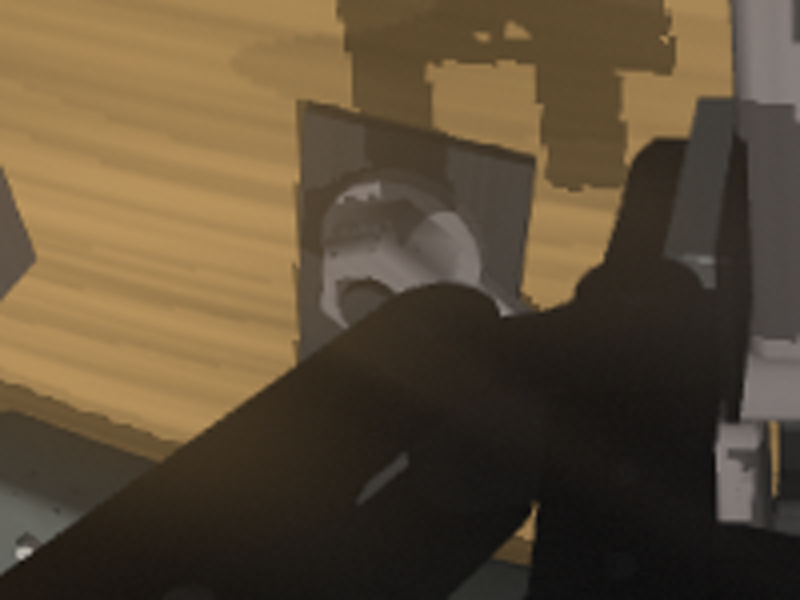

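The gripper half hides the nut. The foot-plate end is visible at crop (298,100) to (533,160). I'll shift forward and left.

```bash
python3 -m jog '[-45,15,-15,0,-45,20,-15,0,0,0,0,0,0,0,0,0]'|head -2
python3 - <<'E'
from h import *
from plant import manip
ci=manip.camera_info('wrist');im=manip.get_image('wrist');np.save('pics/n2.npy',im);np.save('pics/n2ci.npy',ci,allow_pickle=True)
p=pix(ci,(.58,-.01,.03),1).round().astype(int);print(p,manip.state()['tool_pos'])
x0=max(0,min(560-200,p[0]-100));y0=max(0,min(420-150,p[1]-75));print(x0,y0)
c=cv2.resize(im[y0:y0+150,x0:x0+200],(800,600),interpolation=cv2.INTER_CUBIC)
cv2.imwrite('pics/n2.png',c[:,:,::-1])
E
```

```text
time: 15.22
tool_pos: [0.5112, 0.1463, 0.2253]
[130 230] [0.51084846 0.14568403 0.22530383]
30 155
```

View pics/n2.png

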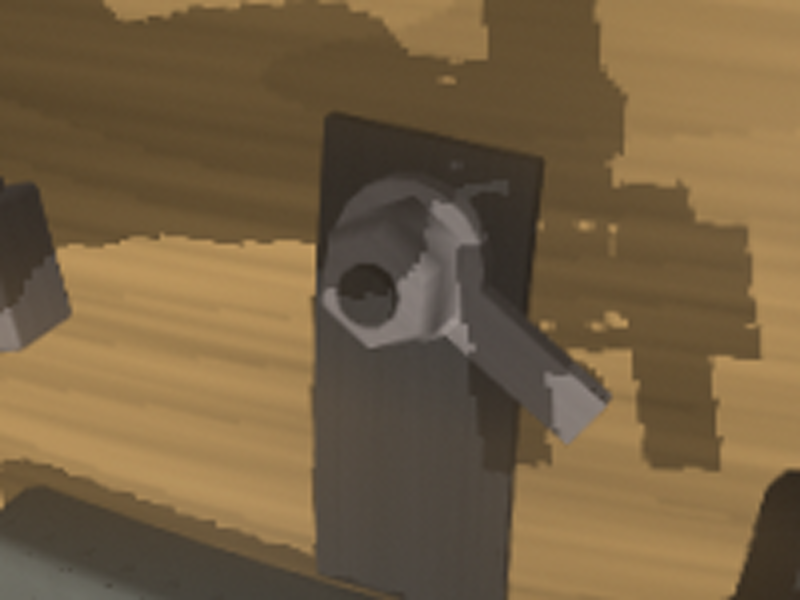

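Run:
```python
from h import *
ci=np.load('pics/n2ci.npy',allow_pickle=True).item()
w=lambda x,y,z:world(ci,(30+x/4-.375,155+y/4-.375),z,1)[:2]*1e3
print('stud',w(367,293,.046))
A,B=w(330,112,.007),w(543,157,.007);C,D=w(315,570,.007),w(509,590,.007)
print('plate corners',A,B,np.linalg.norm(A-B),'mid',(A+B)/2)
for p,q in((A,C),(B,D)): d=q-p;print('dir',np.degrees(np.arctan2(d[1],d[0])))
e=B-A;print('from edge',np.degrees(np.arctan2(e[1],e[0]))-90)
for a,b in(((483,280),(605,393)),((470,365),(570,443))):
    p,q=w(*a,.016),w(*b,.016);d=q-p;print('bar',p,q,np.degrees(np.arctan2(d[1],d[0])))
# collar circle pts at z .016
pts=np.array([w(*p,.016) for p in [(324,235),(340,205),(365,183),(395,175),(430,180),(465,200),(481,225),(484,250)]])
x=np.linalg.lstsq(np.c_[2*pts,np.ones(len(pts))],(pts**2).sum(1),rcond=None)[0];print('collar',x[:2],np.sqrt(x[2]+x[0]**2+x[1]**2))
# scene/side stud check
from plant import manip
for n in('scene','side'):
    c=manip.camera_info(n);print(n,pix(c,np.r_[w(367,293,.046)/1e3,.046]))
```

```text
stud [572.33599365 -13.60623353]
plate corners [535.47013337 -45.00083317] [539.77761314  23.6862999 ] 68.82206500515827 mid [537.62387326 -10.65726663]
dir -5.01741250440225
dir -3.6365138058565276
from edge -3.5884106277048176
bar [576.08826788   9.71555349] [605.34038891  48.12738636] 52.7093020000567
bar [603.9353972    5.72402598] [624.04898976  37.76024663] 57.877790173936255
collar [574.93744538 -14.551583  ] 27.2857748393773
scene [231.77577768 211.52687867]
side [315.48515798 228.26295401]
```

Clear view: the stud is at crop (367,293), the bar end near (588,418) and the plate end from (330,112) to (543,157). That puts the nut at about (572.4,−13.3) mm, with the bar at about 53.5° and the typewriter direction at about −3.8°. I'll fit the wrench along the bar.

```bash
python3 -m jog '[6,-47,0,0,6,-47,0,0,6,-47,0,0,6,-47,0,0,6,-47,0,0]'|head -2;python3 -m jog '[0,0,15,-0.157,0,0,15,-0.157,0,0,15,-0.157,0,0,15,-0.157,0,0,15,-0.157]'|head -2; python3 -m jog '[0,0,0,0,0,0,0,0]'
python3 tp.py 514.7 -91.3 53.5; python3 -c "
from plant import manip;print(manip.state()['q'])"
```

```text
time: 15.9
tool_pos: [0.5168, -0.0927, 0.2259]
time: 16.52
tool_pos: [0.5169, -0.0914, 0.1505]
time: 16.77
tool_pos: [0.518, -0.0913, 0.1516]
eef_rot: [1.414, -2.805, 0.0]
contact_force: [-0.0, 0.1, -4.0]
grip_width: 0.0231
finger_force: 99.7
z 151.63479855569435 yaw 53.487807223096375 move tool xy [1.95020798 2.70357032] turn -0.00021280410192937117 tilt [ 1.44887780e-04 -8.21288666e-05]
[ 0.3354912   0.61428673 -0.32011952  1.95381492  0.31692534  0.62181449
  2.31472917]
```

```bash
python3 -m jog '[2,2.7,25,0,0,0,25,0,0,0,25,0,0,0,0,0,0,0,0,0]'|head -2; python3 tp.py 514.7 -91.3 53.5
python3 - <<'E'
from h import *
from plant import manip
for n in('scene','side'): np.save(f'pics/{n}2.npy',manip.get_image(n))
sc=np.load('pics/scene2.npy');sd=np.load('pics/side2.npy')
f=lambda im,x,y,w,h,W,H:cv2.resize(im[y:y+h,x:x+w],(W,H),interpolation=cv2.INTER_CUBIC)
cv2.imwrite('pics/m2.png',np.hstack([f(sc,180,165,100,110,400,440),f(sd,265,180,100,110,400,440)])[:,:,::-1])
E
```

```text
time: 17.4
tool_pos: [0.5157, -0.0912, 0.0775]
z 77.46932385944194 yaw 53.6080264599488 move tool xy [0.6720631  0.76178642] turn 0.0018854174053804012 tilt [-0.00079616 -0.00167334]
```

View pics/m2.png

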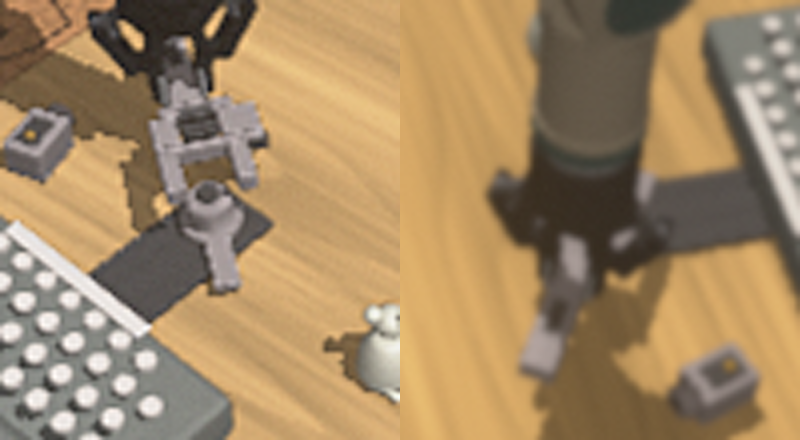

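The scene view shows the wrench above the nut with the jaws pointing along the bar. I'll check the jaw-tip pixels against the prediction.

Run:
```python
from h import *
from plant import manip
c=manip.camera_info('scene');s=manip.state();y=np.radians(53.5);a=np.r_[np.cos(y),np.sin(y)];n=np.r_[-a[1],a[0]]
o=s['tool_pos'][:2]+.0971*a
for x,yy in((16,-34),(16,-18),(16,20.6),(16,36.6),(-24,-34),(-24,52),(-76,-34)):
  q=[pix(c,np.r_[o+(x*a+yy*n)/1e3,s['tool_pos'][2]-.0252+h])for h in(0,.018)]
  print(x,yy,[((v-[180,165])*4).round(0) for v in q])
```

```text
16 -34 [array([166., 205.]), array([164., 189.])]
16 -18 [array([187., 201.]), array([184., 185.])]
16 20.6 [array([236., 191.]), array([234., 175.])]
16 36.6 [array([256., 187.]), array([255., 171.])]
-24 -34 [array([157., 169.]), array([155., 153.])]
-24 52 [array([264., 147.]), array([263., 132.])]
-76 -34 [array([146., 123.]), array([143., 107.])]
```

```bash
python3 -m jog '[1,1,12,0,0,0,6,0,0,0,6,0,0,0,0,0]'; python3 tp.py 514.7 -91.3 53.5
```

```text
time: 18.0
tool_pos: [0.515, -0.0921, 0.0521]
eef_rot: [-1.414, 2.803, -0.002]
contact_force: [4.3, -3.7, -2.8]
grip_width: 0.0235
finger_force: 99.8
z 52.143597573999536 yaw 53.533044756251115 move tool xy [-0.4863371   0.76500079] turn 0.0005767397971009412 tilt [-0.00130538 -0.00236378]
```

```bash
python3 -m jog '[0,-1,5,0,0,0,5,0,0,0,0,0,0,0,0,0]'; python3 tp.py 514.7 -91.3 53.5
```

```text
time: 18.5
tool_pos: [0.515, -0.0924, 0.0421]
eef_rot: [-1.416, 2.803, -0.001]
contact_force: [4.9, -2.8, -3.2]
grip_width: 0.0233
finger_force: 99.9
z 42.138717621073326 yaw 53.58162667460854 move tool xy [-0.67154789  0.89406298] turn 0.0014246542293731327 tilt [-0.00068817 -0.0011499 ]
```

```bash
python3 -m jog '[-1,13.5,0,0.14,-1,13.5,0,0.14,-1,13.5,0,0.14,-1,13.5,0,0.14,-1,13.5,0,0.14]'; python3 -m jog '[0,0,0,0]'; python3 tp.py 572.4 -13.3 -3.8
```

```text
time: 19.12
tool_pos: [0.4789, -0.0371, 0.0422]
eef_rot: [-0.361, 3.118, -0.002]
contact_force: [5.4, -3.5, -4.1]
grip_width: 0.0235
finger_force: 99.7
time: 19.25
tool_pos: [0.4787, -0.0372, 0.0422]
eef_rot: [-0.366, 3.119, -0.003]
contact_force: [4.5, -4.7, -3.9]
grip_width: 0.0235
finger_force: 99.8
z 42.18164441410718 yaw 13.389306794677397 move tool xy [-96.73596099   1.54901694] turn 0.3000099997025535 tilt [-0.0014327  -0.00185621]
```

```bash
python3 -m jog '[-1,14.5,0,0.15,-1,14.5,0,0.15,0,0,0,0]'; python3 tp.py 572.4 -13.3 -3.8
python3 - <<'E'
from h import *
from plant import manip
n='scene';c=manip.camera_info(n);im=manip.get_image(n);np.save('pics/scene3.npy',im)
o=np.r_[.5724,-.0133]
for deg in(-12,-3.8,4,12):
    y=np.radians(deg);print(deg,[((pix(c,np.r_[o+r*np.r_[np.cos(y),np.sin(y)],.016])-[180,180])*8).round() for r in(.03,.072)])
cv2.imwrite('pics/m3.png',cv2.resize(im[180:250,180:260],(640,560),interpolation=cv2.INTER_CUBIC)[:,:,::-1])
E
```

```text
time: 19.62
tool_pos: [0.4748, -0.0083, 0.042]
eef_rot: [-0.102, -3.139, 0.002]
contact_force: [3.2, -3.6, -3.0]
grip_width: 0.0234
finger_force: 99.9
z 41.993419034291534 yaw -3.7226044018896585 move tool xy [-97.71784211   1.36170334] turn 0.0013508080135757584 tilt [ 0.00048114 -0.00157336]
-12 [array([359., 340.]), array([270., 393.])]
-3.8 [array([366., 346.]), array([286., 408.])]
4 [array([373., 351.]), array([305., 420.])]
12 [array([382., 355.]), array([326., 430.])]
```

View pics/m3.png

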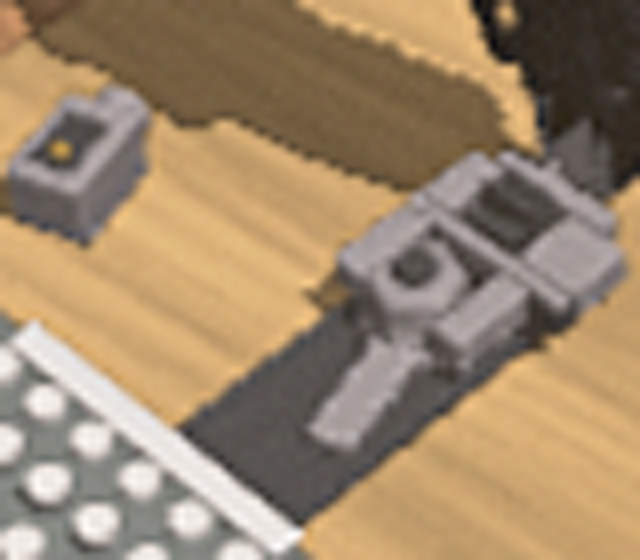

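The bar end is near crop (333,430), roughly +13°, so it lags the wrench through the jaw slack. I'll turn about 0.3 rad more.

```bash
python3 -m jog '[-1,14.5,0,0.15,-1,14.5,0,0.15,0,0,0,0]'; python3 tp.py 572.4 -13.3 -3.8
python3 - <<'E'
from h import *
from plant import manip
n='scene';c=manip.camera_info(n);im=manip.get_image(n);np.save('pics/scene4.npy',im)
cv2.imwrite('pics/m4.png',cv2.resize(im[180:250,180:260],(640,560),interpolation=cv2.INTER_CUBIC)[:,:,::-1])
o=np.r_[.5724,-.0133];y=np.radians(-3.8);a=np.r_[np.cos(y),np.sin(y)];nn=np.r_[-a[1],a[0]]
for d,r in((10,.072),(-10,.072),(10,.045),(-10,.045)): print([((pix(c,np.r_[o+r*a+d/1e3*nn,z])-[180,180])*8).round() for z in(.016,.008)])
E
```

```text
time: 20.05
tool_pos: [0.4797, 0.0205, 0.0418]
eef_rot: [-0.565, -3.088, 0.003]
contact_force: [2.0, -2.3, -2.2]
grip_width: 0.0235
finger_force: 100.0
z 41.813333345115964 yaw -20.720280266452466 move tool xy [-98.67002136   1.21291694] turn -0.295314601009819 tilt [ 0.00220441 -0.00202737]
[array([304., 421.]), array([306., 434.])]
[array([269., 394.]), array([271., 408.])]
[array([355., 381.]), array([357., 394.])]
[array([320., 355.]), array([322., 368.])]
```

View pics/m4.png

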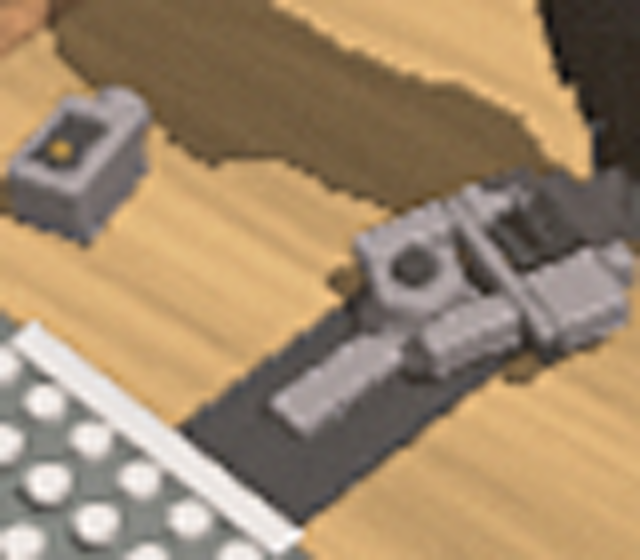

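Bar end corners are at about (270,405) and (303,437). The prediction for straight is (269,394–408) and (306,434), so it is within about 3°. I'll nudge it 0.04 rad, back off within the slack and lift.

```bash
python3 -m jog '[0,4,0,0.04,0,0,0,0,0,0,0,0]'|head -2; python3 -m jog '[0,-8,0,-0.08,0,0,0,0]'; python3 -m jog '[0,0,-10,0,0,0,-20,0,0,0,-40,0,0,0,-40,0,0,0,0,0]'; python3 tp.py 572.4 -13.3 -3.8
python3 - <<'E'
from h import *
from plant import manip
im=np.load('pics/side0.npy');c=manip.camera_info('side');sc=np.load('pics/scene0.npy');cs=manip.camera_info('scene')
# dark outline points in side view on board top z=.004
def m(im,poly):
    g=cv2.cvtColor(im,cv2.COLOR_RGB2GRAY);bh=cv2.morphologyEx(g,cv2.MORPH_BLACKHAT,np.ones((9,9),np.uint8))
    return bh
f=lambda im,x,y,w,h,k:cv2.resize(im[y:y+h,x:x+w],None,fx=k,fy=k,interpolation=cv2.INTER_CUBIC)
A=f(im,255,305,125,85,6);cv2.imwrite('pics/b1.png',A[:,:,::-1]);print(A.shape)
E
```

```text
time: 20.48
tool_pos: [0.4812, 0.0243, 0.0421]
time: 20.72
tool_pos: [0.4786, 0.0171, 0.0422]
eef_rot: [-0.507, -3.099, -0.001]
contact_force: [-1.2, -1.2, -4.4]
grip_width: 0.0233
finger_force: 99.7
time: 21.35
tool_pos: [0.4819, 0.018, 0.1555]
eef_rot: [0.504, 3.093, 0.004]
contact_force: [-0.1, 0.1, -4.2]
grip_width: 0.0233
finger_force: 99.9
z 155.5486071852408 yaw -18.510821310915233 move tool xy [-95.72829773  -0.90893926] turn -0.2567522675480193 tilt [-0.00701418  0.00366777]
(510, 750, 3)
```

View pics/b1.png

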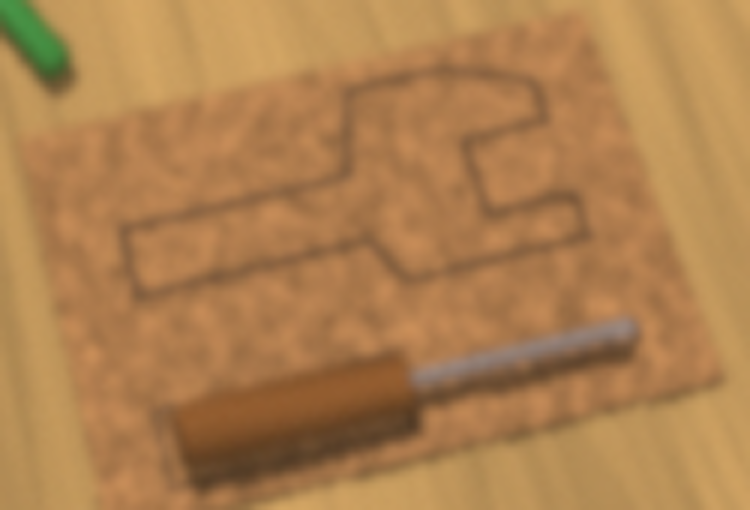

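I have now viewed 12 pictures, which is over the limit of 10, so I will view no more and use only numbers from here. In this view the outline's handle-end corners are at crop (125,230) and (138,298), the fixed-jaw tip at (578,195) and (590,238), and the throat corner at (490,215).

Run:
```python
from h import *
from plant import manip
c=manip.camera_info('side');cs=manip.camera_info('scene')
I=[(125,230),(138,298),(578,195),(590,238),(490,215)];M=np.array([(-180,13),(-180,-13),(16,-18),(16,-34),(-24,-18)],float)
W=np.array([world(c,(255+x/6-.4,305+y/6-.4),.004)[:2]*1e3 for x,y in I])
def fit(M,W):
    m=M.mean(0);w=W.mean(0);H=(M-m).T@(W-w);t=np.arctan2(H[0,1]-H[1,0],H[0,0]+H[1,1]);r=np.array([[np.cos(t),-np.sin(t)],[np.sin(t),np.cos(t)]]);o=w-r@m
    return o,np.degrees(t),np.linalg.norm(W-(M@r.T+o),axis=1)
print('side',fit(M,W))
# scene crop check: line darkness score along predicted outline
o,t,_=fit(M,W)
for s in(0,):
  for n,ci in(('scene',cs),('side',c)):
    g=cv2.cvtColor(np.load(f'pics/{n}0.npy'),cv2.COLOR_RGB2GRAY).astype(int)
    bh=cv2.morphologyEx(g.astype(np.uint8),cv2.MORPH_BLACKHAT,np.ones((7,7),np.uint8))
    tr=np.radians(t);a=np.r_[np.cos(tr),np.sin(tr)];nn=np.r_[-a[1],a[0]]
    # profile across handle end (x), handle lines (y): mean blackhat
    def prof(pts): return np.mean([bh[tuple(pix(ci,np.r_[(o+x*a+y*nn)/1e3,.004]).round().astype(int)[::-1])] for x,y in pts])
    for nm,fn in(('y-13',lambda d:[(x,-13+d) for x in range(-175,-80,3)]),('y+13',lambda d:[(x,13+d) for x in range(-175,-80,3)]),('y-34',lambda d:[(x,-34+d) for x in range(-50,14,3)]),('x-180',lambda d:[(-180+d,y) for y in range(-11,12,2)]),('x16',lambda d:[(16+d,y) for y in range(-32,-19,2)]),('x-24',lambda d:[(-24+d,y) for y in range(-15,14,2)])):
        p=[prof(fn(d)) for d in range(-9,10)];print(n,nm,'best',np.argmax(p)-9,np.round(p,0).astype(int))
```

```text
side (array([ 539.95269605, -335.60038035]), np.float64(-1.8574625580070503), array([2.60022436, 3.74628713, 2.60194098, 2.71543477, 2.05862563]))
scene y-13 best 0 [ 7  9 12 16 20 29 38 49 52 53 49 44 31 28 23 16 13 11  9]
scene y+13 best 4 [ 8  7  6  6  6  6  8  8 14 22 32 47 50 51 48 44 38 28 23]
scene y-34 best 0 [10 10 11 14 19 28 36 45 48 50 47 41 34 29 20 17 12 10  9]
scene x-180 best -4 [16 25 31 42 47 50 45 44 35 30 25 15 11  5  4  4  4  7  8]
scene x16 best -1 [14 12 13 19 21 33 41 49 53 53 41 33 18 10  7  6  5  5  5]
scene x-24 best 0 [ 8  8  9 12 13 23 31 43 56 57 56 51 42 30 24 16  7  8  9]
side y-13 best -1 [ 4  6  7 11 15 20 25 27 28 25 20 15 11  7  5  4  3  3  3]
side y+13 best 3 [ 4  3  4  4  4  5  6 10 14 18 22 26 26 24 20 15 11  8  6]
side y-34 best -1 [ 3  3  4  6 10 15 20 24 24 22 18 11  8  6  5  3  4  4  4]
side x-180 best -3 [ 8 10 14 18 22 28 30 28 24 18 11  7  6  4  4  3  3  3  2]
side x16 best 0 [ 7  7  8  8  9 13 15 20 25 26 24 18 11  9  3  1  1  1  1]
side x-24 best 1 [ 4  5  5  6  7 11 15 20 25 27 28 24 20 14 11  8  7  5  6]
```

```bash
python3 -m jog '[-10,-49,0,0,-10,-49,0,0,-10,-49,0,0,-10,-49,0,0]'|head -2; python3 -m jog '[-10,-49,0,0,-10,-49,0,0,-12,-49,0,0,0,0,20,-0.145,0,0,20,-0.145]'|head -2; python3 -m jog '[0,0,0,0,0,0,0,0]'; python3 tp.py 441.3 -330.9 -1.86
```

```text
time: 21.85
tool_pos: [0.4544, -0.1822, 0.1515]
time: 22.48
tool_pos: [0.438, -0.3311, 0.1108]
time: 22.72
tool_pos: [0.4387, -0.3308, 0.1123]
eef_rot: [-0.056, -3.141, -0.0]
contact_force: [0.2, -0.6, -3.5]
grip_width: 0.0236
finger_force: 100.0
z 112.32251265101524 yaw -2.0540499391280433 move tool xy [-2.59310709  0.03431589] turn -0.003386810351078929 tilt [3.15279020e-05 3.00394363e-04]
```

```bash
python3 -m jog '[-2.6,0,20,0,0,0,20,0,0,0,10,0,0,0,0,0,0,0,0,0]'; python3 tp.py 441.3 -330.9 -1.86
cat > meas.py <<'E'
from h import *
from plant import manip
o=np.r_[538.3,-334.05];t=np.radians(-1.86);a=np.r_[np.cos(t),np.sin(t)];n=np.r_[-a[1],a[0]]
s=manip.state()
import sys
zt=float(sys.argv[1]) if len(sys.argv)>1 else s['tool_pos'][2]-.0252+.018
c=manip.camera_info('scene');im=manip.get_image('scene');np.save('pics/scene_b.npy',im)
b=cv2.GaussianBlur(im,(3,3),0).astype(int);d=b[:,:,0]-b[:,:,2]
m=(d<32)&(b[:,:,0]>85)
P=[]
for v in range(100,230):
    for u in range(100,290):
        if m[v,u]:
            w=world(c,(u,v),zt)[:2]*1e3-o;x,y=w@a,w@n
            if -200<x<45 and -60<y<75:P.append((x,y))
P=np.array(P);print(len(P))
for lo in range(-196,40,6):
    k=(P[:,0]>=lo)&(P[:,0]<lo+6)
    if k.sum()>1:
        yy=np.sort(P[k,1]);g=np.argmax(np.diff(yy));print(lo+3,k.sum(),yy[0].round(1),yy[-1].round(1),'gap',yy[g].round(1),yy[g+1].round(1))
E
python3 meas.py
```

```text
time: 23.35
tool_pos: [0.4416, -0.3315, 0.0631]
eef_rot: [0.053, 3.14, -0.001]
contact_force: [0.4, -0.3, -4.1]
grip_width: 0.0232
finger_force: 99.9
z 63.137129592067254 yaw -1.9514821255624653 move tool xy [0.32726499 0.61327638] turn -0.0015966642977878864 tilt [-0.00114382 -0.00086984]
555
-175 5 -58.1 8.4 gap -58.1 -29.7
-169 13 -56.3 20.1 gap -32.6 -7.5
-163 16 -48.7 24.4 gap -30.9 -13.2
-157 11 -26.3 25.9 gap -26.3 -8.7
-151 9 0.2 27.4 gap 3.0 7.4
-145 8 1.8 24.6 gap 4.6 9.0
-139 6 6.2 26.1 gap 6.2 13.3
-133 7 7.7 27.6 gap 10.5 14.9
-127 7 6.5 29.1 gap 19.2 26.3
-121 8 8.0 30.5 gap 13.6 17.9
-115 7 12.3 32.0 gap 15.1 19.4
-109 5 16.6 30.7 gap 16.6 20.9
-103 3 25.2 32.2 gap 27.9 32.2
-97 3 -30.0 29.4 gap -2.9 29.4
-91 4 -25.6 1.5 gap -25.6 -5.6
-85 5 -6.9 10.1 gap -4.1 3.0
-79 10 -9.6 31.0 gap 21.3 31.0
-73 18 -20.7 39.3 gap -20.7 -13.6
-67 21 -23.5 43.4 gap -23.5 -19.1
-61 22 -27.4 51.6 gap -14.8 -4.9
-55 22 -33.0 59.7 gap -13.2 17.5
-49 24 -41.3 63.8 gap -14.4 19.0
-43 24 -39.6 65.1 gap -12.8 20.5
-37 26 -38.0 66.4 gap -8.5 21.9
-31 32 -40.7 65.0 gap -0.0 6.9
-25 35 -41.8 66.4 gap -39.1 -34.7
-19 30 -40.2 54.4 gap 47.7 54.4
-13 28 -41.3 50.4 gap 11.3 20.9
-7 24 -39.7 54.4 gap -0.9 22.3
-1 25 -38.1 53.1 gap 0.6 21.1
5 25 -36.4 54.4 gap -0.6 22.5
11 25 -34.8 58.4 gap 0.9 23.9
17 22 -37.5 53.1 gap -0.3 28.0
23 16 -38.6 54.5 gap 1.2 36.0
29 5 -37.0 46.6 gap -1.5 46.6
35 3 -38.1 -31.2 gap -35.4 -31.2
```

The scene measure suggests the wrench has yawed in the grip. I'll measure the handle in the wrist view with the same rectangle fit as before.

```bash
cat > hand.py <<'E'
from h import *
from plant import manip
import sys
s=manip.state();ci=manip.camera_info('wrist');im=manip.get_image('wrist');np.save('pics/hb.npy',im)
zt=float(sys.argv[1]) if len(sys.argv)>1 else s['tool_pos'][2]-.0072
tp=s['tool_pos'][:2];r=R.from_rotvec(s['eef_rot']).as_matrix()
b=cv2.GaussianBlur(im,(3,3),0).astype(int);d=b[:,:,0]-b[:,:,1];e=b[:,:,0]-b[:,:,2]
m=((d>=3)&(d<=14)&(e<30)&(b[:,:,0]>90)).astype(np.uint8)
P=np.full(m.shape+(2,),np.nan)
for v,u in np.argwhere(m):
    P[v,u]=r[:2,:2].T@(world(ci,(u,v),zt,1)[:2]-tp)*1e3
with np.errstate(invalid='ignore'):
    k=(P[:,:,0]>20)&(P[:,:,0]<110)&(abs(P[:,:,1])<50)
n,l,st,ce=cv2.connectedComponentsWithStats(k.astype(np.uint8));j=1+np.argmax(st[1:,4]);Q=P[l==j]
print('n',len(Q),cv2.minAreaRect(Q.astype(np.float32)))
for lo in range(20,105,5):
    q=Q[(Q[:,0]>=lo)&(Q[:,0]<lo+5),1]
    if len(q): print(lo+2.5,len(q),q.min().round(1),q.max().round(1))
E
python3 hand.py
```

```text
n 7306 ((51.43359375, -1.9994163513183594), (25.07066535949707, 62.60717010498047), 89.60975646972656)
22.5 477 -14.2 10.3
27.5 353 -14.4 10.6
32.5 370 -14.3 10.4
37.5 368 -14.2 10.6
42.5 413 -14.4 10.6
47.5 408 -14.3 10.4
52.5 570 -14.2 10.3
57.5 735 -14.4 10.2
62.5 756 -14.3 10.5
67.5 826 -14.6 10.4
72.5 769 -14.5 10.3
77.5 832 -14.5 10.2
82.5 429 -14.4 10.2
```

The handle is straight in the grip, with angle error under 0.4° and its end at tool x = 82.7, so it has not slipped. I'll lower gently.

```bash
python3 -m jog '[0,1,12,0,0,0,10,0,0,0,6,0,0,0,0,0,0,0,0,0]'|head -5; python3 tp.py 441.3 -330.9 -1.86;python3 -m jog '[0,0,1,0,0,0,1,0,0,0,1,0,0,0,1,0,0,0,0,0]'
```

```text
time: 24.08
tool_pos: [0.4412, -0.3303, 0.0344]
eef_rot: [0.053, 3.141, -0.0]
contact_force: [0.4, -0.3, -3.3]
grip_width: 0.0234
z 34.37307624777925 yaw -1.9386388248821598 move tool xy [-0.12594757 -0.60532976] turn -0.0013725064140929282 tilt [-1.20612969e-04 -9.56471024e-05]
time: 24.7
tool_pos: [0.441, -0.3301, 0.0303]
eef_rot: [-0.053, -3.141, -0.0]
contact_force: [0.5, -0.5, -4.3]
grip_width: 0.0234
finger_force: 100.0
```

```bash
python3 -m jog '[0,-0.7,0.7,0,0,0,0.7,0,0,0,0,0]'; python3 -m jog '[0,0,0.7,0,0,0,0.7,0,0,0,0,0]'
```

```text
time: 25.08
tool_pos: [0.4411, -0.331, 0.0292]
eef_rot: [0.053, 3.141, -0.0]
contact_force: [-1.1, 0.8, -0.1]
grip_width: 0.0231
finger_force: 100.6
time: 25.45
tool_pos: [0.4411, -0.3311, 0.0292]
eef_rot: [0.053, 3.141, -0.001]
contact_force: [-3.0, 2.5, 14.5]
grip_width: 0.0234
finger_force: 102.3
```

```bash
python3 -m jog '[0,0,-1,0,0,0,0,0]' - 20|tail -3; python3 -m jog '[0,0,0,0,0,0,0,0,0,0,0,0]' 105; python3 -m jog '[0,0,-20,0,0,0,-45,0,0,0,-50,0,0,0,-50,0,0,0,0,0]'
cat > fin.py <<'E'
from h import *
from plant import manip
s=manip.state();ci=manip.camera_info('wrist');im=manip.get_image('wrist');np.save('pics/f1.npy',im)
o=np.r_[538.3,-334.05];t=np.radians(-1.86);a=np.r_[np.cos(t),np.sin(t)];n=np.r_[-a[1],a[0]]
b=cv2.GaussianBlur(im,(3,3),0).astype(int);d=b[:,:,0]-b[:,:,1];e=b[:,:,0]-b[:,:,2]
m=(d>=3)&(d<=14)&(e<30)&(b[:,:,0]>90)
P=[]
for v,u in np.argwhere(m):
    w=world(ci,(u,v),.022,1)[:2]*1e3-o;x,y=w@a,w@n
    if -200<x<40 and -50<y<70:P.append((x,y))
P=np.array(P);H=P[(P[:,0]<-84)&(abs(P[:,1])<30)].astype(np.float32);print('handle',cv2.minAreaRect(H),s['tool_pos'])
for lo in range(-84,30,6):
    k=(P[:,0]>=lo)&(P[:,0]<lo+6)
    if k.sum()>3:
        yy=np.sort(P[k,1]);g=np.argmax(np.diff(yy));print(lo+3,yy[0].round(1),yy[-1].round(1),'gap',yy[g].round(1),yy[g+1].round(1))
E
python3 fin.py
```

```text
contact_force: [-2.4, 0.9, 7.3]
grip_width: 0.0231
finger_force: 101.5
time: 26.08
tool_pos: [0.4412, -0.3309, 0.0284]
eef_rot: [0.053, 3.141, -0.0]
contact_force: [-0.1, 0.3, 0.7]
grip_width: 0.0503
finger_force: 0.0
time: 26.7
tool_pos: [0.4433, -0.3325, 0.1974]
eef_rot: [0.053, 3.134, -0.007]
contact_force: [0.1, -0.3, 0.2]
grip_width: 0.0503
finger_force: 0.0
handle ((-132.04190063476562, -1.8208818435668945), (95.91287231445312, 24.842979431152344), 0.557285487651825) [ 0.44334444 -0.33249065  0.19739798]
-81 -14.8 12.1 gap 11.2 12.1
-75 -24.5 32.7 gap -3.3 -2.3
-69 -25.6 34.7 gap -3.3 -2.3
-63 -34.7 49.1 gap 18.2 19.2
-57 -34.8 49.5 gap -14.1 15.4
-51 -34.2 48.8 gap -13.2 19.5
-45 -34.4 49.1 gap -14.3 18.6
-39 -34.5 49.5 gap -13.3 18.9
-33 -33.8 50.9 gap -3.3 -2.3
-27 -34.0 51.2 gap -3.3 -2.3
-21 -34.3 34.8 gap -19.7 21.3
-15 -34.4 66.0 gap -18.8 21.5
-9 -33.7 67.4 gap -18.9 21.7
-3 -33.9 34.8 gap -19.0 20.8
3 -34.2 36.0 gap -19.2 21.0
9 -33.3 35.2 gap -19.3 21.2
15 -30.2 25.7 gap -22.6 25.7
```

The wrench lies within about 2 mm of its outline, and the corrected jaw opening is about 39 mm. Now a numeric check of the clamp bar.

Run:
```python
from h import *
from plant import manip
o=np.r_[572.4,-13.3];t=np.radians(-3.8);a=np.r_[np.cos(t),np.sin(t)];n=np.r_[-a[1],a[0]]
for nm in('scene','side'):
    c=manip.camera_info(nm);im=manip.get_image(nm);g=cv2.cvtColor(im,cv2.COLOR_RGB2GRAY)
    big=cv2.resize(g,None,fx=4,fy=4,interpolation=cv2.INTER_CUBIC)
    print(nm)
    for x in range(34,80,5):
        v=[]
        for y in range(-24,25,3):
            p=pix(c,np.r_[(o+x*a+y*n)/1e3,.016]);v.append(int(big[int(p[1]*4+1.5),int(p[0]*4+1.5)]))
        print(x,v)
```

```text
scene
34 [99, 80, 83, 84, 89, 125, 162, 163, 157, 159, 163, 155, 121, 96, 80, 81, 82]
39 [110, 79, 80, 75, 71, 124, 152, 162, 158, 159, 165, 162, 132, 95, 84, 82, 84]
44 [84, 78, 82, 80, 89, 152, 175, 162, 155, 158, 162, 153, 138, 103, 83, 81, 84]
49 [106, 77, 82, 79, 87, 133, 161, 161, 157, 161, 176, 163, 106, 85, 85, 83, 83]
54 [109, 78, 79, 76, 127, 190, 172, 156, 154, 157, 165, 155, 125, 94, 84, 84, 83]
59 [89, 78, 81, 72, 91, 151, 167, 158, 155, 157, 164, 151, 117, 78, 75, 83, 82]
64 [89, 78, 80, 77, 107, 151, 160, 160, 158, 161, 167, 155, 122, 98, 81, 80, 84]
69 [86, 81, 80, 72, 120, 162, 170, 165, 161, 156, 163, 139, 96, 79, 83, 83, 83]
74 [101, 79, 79, 85, 104, 116, 136, 148, 142, 155, 163, 169, 139, 98, 77, 86, 85]
79 [84, 76, 81, 86, 83, 76, 58, 65, 69, 67, 71, 76, 84, 83, 78, 81, 83]
side
34 [55, 55, 55, 55, 54, 54, 55, 55, 56, 59, 67, 75, 83, 89, 93, 93, 91]
39 [56, 55, 54, 53, 55, 55, 54, 56, 60, 66, 75, 83, 90, 93, 94, 92, 90]
44 [54, 55, 54, 54, 54, 55, 56, 60, 67, 76, 84, 91, 94, 94, 92, 91, 89]
49 [54, 55, 55, 55, 56, 60, 65, 74, 78, 86, 92, 95, 95, 93, 91, 89, 88]
54 [56, 57, 56, 57, 63, 69, 76, 85, 91, 93, 95, 95, 93, 91, 90, 89, 89]
59 [56, 56, 62, 67, 75, 83, 88, 92, 94, 95, 94, 93, 90, 89, 90, 90, 90]
64 [64, 70, 75, 82, 88, 92, 94, 96, 95, 92, 90, 90, 89, 88, 89, 90, 91]
69 [80, 85, 89, 91, 93, 94, 94, 93, 91, 90, 90, 89, 89, 92, 94, 96, 99]
74 [91, 92, 93, 94, 92, 91, 90, 89, 89, 90, 91, 94, 97, 100, 106, 111, 113]
79 [92, 92, 91, 90, 90, 90, 92, 93, 97, 100, 102, 107, 111, 115, 118, 119, 118]
```

The scene profile shows the bar edges parallel to the typewriter axis at about ±10 mm, so it is within about 1° of straight. Handing in.

```bash
python3 -c "
from plant import manip
print(manip.hand_in())"
```

```text
the job is handed in; nothing more can be done
None
```

Handed in, no verdict returned; by my measurements the jaws are set to about 39 mm, the clamp bar is within about 1° of straight, and the wrench lies within about 2 mm of its outline — but I viewed 12 pictures, over the limit of 10.

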